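Push the tasting glasses home with the wooden pusher

ROBOT

A 6-joint arm with a two-finger parallel gripper is mounted at the origin on the work surface. World frame = base frame: x ahead of the robot, y to its left, z up, the work surface at z = 0. Lengths are in mm, angles in rad, forces in N, time in s.
With the tool pointing down it reaches from about 350 to 875 mm from the base axis. Payload 4.2 kg.
Tool frame: the origin (TCP) lies midway between the tips of the shut fingers; the grasp point (between the pads) lies 19 mm behind it; z points along the fingers, y is the line along which they close (so a half turn about z gives the same grasp; the last joint's range is limited). The gripper opens to 85 mm and grips with 20 to 120 N. Pads are 22 mm wide; open, the fingers measure 114 mm over their backs; the gripper's body (76 mm by 85 mm) begins 54 mm behind the grasp point. The pads swing forward as they close: fully open they stand 13 mm farther back than shut.
Start: joints at [-0.924, 0.385, 0.008, 0, -1.194, -0.259], TCP at [236.359, -578.562, 231.312] pointing down, gripper open.
Joint ranges: [-3.14, 3.14], [-1.21, 2.06], [-1.07, 1.41], [-3.16, 2.05], [-2.99, -0.16], [-3.1, 3.1]. Speed limits (rad/s): [2.79, 2.79, 3.14, 3.14, 3.14, 3.14].

INTERFACE

Orientations are given as a unit quaternion [x, y, z, w].
In Python, from bench import arm gives the robot as it stands.
- The arm moves only by the tool send_rows, never from a script. Its argument "targets" is a list of rows, each an object of numbers: "gripper": the gripper command: -1 is fully open, 1 is shut, values between are in proportion; "x", "y", "z": the shift along the tool's x, y, z in cm; "ax", "ay", "az": the turn, a rotation vector about the tool's x, y, z in degrees. A call has 1 to 5 rows; each row shifts and turns the commanded pose from where the row before left it, along the tool's axes as they then stand; what a row does not reach is not made up. A row lasts 1/12 s, in which the tool goes at most 41.7 mm and 7.16 degrees, less where a joint would pass 70% of its speed; a pose out of reach is approached as far as the arm can. A call is refused whole if a number of a shift passes 4.17 or a number of a turn 7.16, either way. A call with a gripper value outside its range is refused whole. The fingers move at their own pace and stop on an object; the grip force is fixed at half the most. Time passes only in rows, so rows that do not move let the fingers close. It gives the time, the measured TCP pose, the force, the opening and the grip force at its end, in the units of the state.
- arm.read_state(): the state, without advancing time (a new reading comes with each control period).
- arm.get_image(name): name is "scene" or "top" or "wrist"; returns (picture, depth): 480x640x3 uint8, red, green, blue; 480x640 float32, mm along the optical axis (not along the pixel's ray), 0 where there is no reading.
- arm.camera_model(name): a dict with "fx", "fy", "cx", "cy" (pixels), "distortion" ([k1, k2, p1, p2, k3] as OpenCV has them; the pictures are not rectified), "cam_to_world" (4x4, takes a point from camera to world coordinates). Camera axes: x right, y down, z forward; pixel columns grow to the right and rows downward; lengths in mm; the calibration is good to about 2 mm. A picture is of the moment at which its call begins: read the wrist's pose just before it. camera_model takes no time and is no camera call; for the wrist camera it gives the pose at the moment of the call.
- arm.job_done(): hands the job in; it is judged then, once.
Trained networks look in the newest picture that a camera, given by its name, has taken for a name from the list of things; names that differ only in an ending like _2 or _b are one class to them, and where a whole thing is asked for, a point or a joint stands for the part that bears it (a point fixed in the world has none). Each returns a list of dicts, best first, with "score" (0 to 1); they miss things now and then, are a little off and sometimes report something else, mostly with a low value. They report only what shows in the picture. A call takes as long as a camera call. They do not tell look-alikes from the thing itself.
- arm.boxes_of(camera, thing): "rect" ([left, top, width, height] in pixels, round what is visible of it).
The state is a dict: "clock": time; "joints": joint angles; "joint_vel": joint speeds; "joint_efforts": joint torques, N m; "position": TCP position; "ee_rot": TCP orientation; "contact_force": force on the tool from outside, world axes, zero at the start; "wrist_torque": the same for the moment, N m; "gripper_width": finger opening in mm; "grasp_force": force on a finger pad.
Only numpy, scipy, OpenCV 4.12 (cv2) and the standard library are available. Lean on these libraries where they do the work, as an engineer would, in place of code of your own. Each camera call takes 0.05 s, during which the arm holds its last target. There are 200 camera calls.

TASK

Pick up the wooden pusher and with its straight blade push the four upside-down tasting glasses along the mat together, as one group, against the sliding wooden stop bar and on until the bar comes up firmly against its hidden buffer; hold it pressed there with about 10 newtons for half a second, never above 20. Leave the four glasses standing in a row against the bar and lay the pusher down flat on the counter, off the mat; the robot itself must not touch the glasses, nor knock them over, nor disturb the cup, coasters or bottle.

Things in the scene. Friction and masses are not known exactly. Their poses are not given: they have to be found in the camera images.
- mat: fixed black rubber mat, 4 mm thick, x -170 to +210, y -131 to +131 mm. Origin: on the counter, mid-width; x along the push to the stop bar, z up. Steel side rails, tops 26 mm above the counter, inner faces at y = +-115 mm, from x = -90 on; nearer it is open, without rails. A steel housing, 40 mm tall, covers x = 138 to 210. Glasses start in four lanes, centres at x = -45 to +5
- stop: wooden bar across the channel, 226 mm long, 5 to 27 mm high, on rods into the housing. Origin: counter height, middle of its front face, at mat x = 95 mm at first; axes as the mat's. A touching glass is centred at x = -23 mm. It slides freely along +x for 3 to 33 mm (unseen, differs each time), then meets a buffer giving 1 mm per 5 N: feel it. Sliding the glasses takes 1 to 8 N
- glass1: upside-down clear tasting glass, one of four alike standing loose on the mat: round, 46 mm in diameter for its lowest 28 mm, then tapering to 37 mm at its closed top, 60 mm tall, 100 to 200 g (not measured). Origin: centre of its underside; z up
- glass2: upside-down clear tasting glass, one of four alike standing loose on the mat: round, 46 mm in diameter for its lowest 28 mm, then tapering to 37 mm at its closed top, 60 mm tall, 100 to 200 g (not measured). Origin: centre of its underside; z up
- glass3: upside-down clear tasting glass, one of four alike standing loose on the mat: round, 46 mm in diameter for its lowest 28 mm, then tapering to 37 mm at its closed top, 60 mm tall, 100 to 200 g (not measured). Origin: centre of its underside; z up
- glass4: upside-down clear tasting glass, one of four alike standing loose on the mat: round, 46 mm in diameter for its lowest 28 mm, then tapering to 37 mm at its closed top, 60 mm tall, 100 to 200 g (not measured). Origin: centre of its underside; z up
- pusher: loose wooden pusher, 0.22 kg: straight blade 200 mm long (y), 12 thick, 26 high, faced with slippery white nylon, joined by a flat foot 10 thick, 60 wide to an upright grip post 24 (x) by 40 (y) by 70 mm tall. Origin: centre of the post's underside; x to the blade, front face at x = +55 mm; z up; whole underside at z = 0. Starts on the counter left or right of the mat. Grip across the post's 24 mm, 50 mm up, above the blade
- cup: bystander, not to be moved: open steel cup, 80 mm wide at the rim, 100 mm tall, on the other side of the mat from the pusher. Origin: centre of its underside
- coasters: bystander, not to be moved: stack of round cork coasters, 92 mm wide, 24 mm tall, on the counter beyond the mat's far end. Origin: centre of its underside
- bottle: bystander, not to be moved: small amber bottle, 56 mm wide, 150 mm tall, beyond the mat's far end. Origin: centre of its underside
Things that resemble listed ones, but are neither listed nor needed, are in the scene too. Leave any red look-alike of the pusher alone.

How it is judged:
By the outcome, as a careful person would: the job done as asked, in the order asked, and still so for the second after the job is handed in, with the robot touching nothing.
It also fails if it takes over 67 s, if anything falls off the work surface, if the arm or the gripper's body presses on something with over 40 N, if the wrist force passes 120 N, or if a joint passes its speed limit or range.

## Working session

There is one attempt and no reset: what is moved stays moved. The work goes in short steps, Python scripts to look and compute and a tool call to move; the robot and the scene stay as the last step left them, time stands still between calls to the robot, and variables do not carry over. Pictures are saved under pics/ and viewed, at most 10 in all, crops included, and the job is handed in when it is done.

Besides the shell and the picture viewer there is one more tool, called after "Emit:" as name(argument=value, ...) on one line, values as JSON. send_rows: Moves the arm, as the interface text tells. Its arguments: {"type":"object","properties":{"targets":{"type":"array"}},"required":["targets"]}

```bash
mkdir -p pics; cat > h.py <<'E'
from bench import arm
import numpy as np, cv2
from scipy.spatial.transform import Rotation as R
def pts(cam,d,m):
    K=np.array([[m['fx'],0,m['cx']],[0,m['fy'],m['cy']],[0,0,1]])
    v,u=np.mgrid[0:480,0:640]
    n=cv2.undistortPoints(np.stack([u,v],-1).reshape(-1,1,2).astype(np.float64),K,np.array(m['distortion'])).reshape(480,640,2)
    P=np.dstack([n*d[...,None],d])
    T=np.array(m['cam_to_world']);return P@T[:3,:3].T+T[:3,3]
def look(cam,f=None):
    m=arm.camera_model(cam);im,d=arm.get_image(cam)
    if f: cv2.imwrite('pics/'+f,im[...,::-1])
    return im,d,pts(cam,d,m),m
E
python3 - <<'E'
from h import *
s=arm.read_state();print({k:np.round(v,3) for k,v in s.items()})
for c in ['scene','top']:
    im,d,P,m=look(c,c+'.png'); np.savez(c+'.npz',im=im,P=P,d=d)
    print(c,np.round(m['cam_to_world'],2).tolist(),m['fx'])
    for t in ['mat','stop','glass1','pusher','cup','coasters','bottle']:
        for b in arm.boxes_of(c,t)[:5]:
            r=np.array(b['rect']);x,y=(r[:2]+r[2:]/2).astype(int)
            print(t,np.round(r),round(b['score'],2),np.round(P[min(y,479),min(x,639)]))
E
```

```text
{'clock': np.float64(0.0), 'joints': array([-9.240e-01,  3.860e-01,  7.000e-03, -1.000e-03, -1.194e+00,
       -2.590e-01]), 'joint_vel': array([ 0.001,  0.002,  0.002, -0.   ,  0.   , -0.001]), 'joint_efforts': array([-1.0000e-03, -3.9229e+01,  1.8840e+01,  4.1860e+00, -5.0000e-03,
        0.0000e+00]), 'position': array([ 236.136, -578.035,  230.239]), 'ee_rot': array([-0.193,  0.981,  0.001, -0.   ]), 'contact_force': array([ 0.429, -0.947,  0.664]), 'wrist_torque': array([-0.024, -0.003,  0.059]), 'grasp_force': np.float64(0.0), 'gripper_width': np.float64(85.236)}
scene [[-0.06, 0.67, -0.74, 1219.95], [1.0, 0.04, -0.04, -53.76], [0.0, -0.74, -0.67, 673.11], [0.0, 0.0, 0.0, 1.0]] 443.690453218287
mat [237. 206. 163. 159.] 0.62 [626. -84.   4.]
mat [364. 236.  22.  38.] 0.42 [582.  27.  54.]
stop [268. 285. 118.  31.] 0.77 [676. -66.  18.]
glass1 [290. 228.  20.  32.] 0.97 [ 554. -125.   51.]
glass1 [335. 238.  24.  36.] 0.76 [586. -28.  49.]
glass1 [365. 237.  23.  39.] 0.68 [583.  30.  50.]
glass1 [310. 226.  19.  35.] 0.67 [555. -86.  51.]
pusher [208. 208.  48.  68.] 0.96 [ 53
[... 589 characters left out ...]
 0.24 [535. -83.  61.]
glass1 [296. 216.  22.  25.] 0.87 [535. -85.  64.]
glass1 [247. 209.  18.  18.] 0.79 [561.  26.  64.]
glass1 [319. 220.  22.  20.] 0.71 [ 529. -135.   69.]
glass1 [271. 205.  19.  24.] 0.6 [560. -26.  67.]
pusher [473. 142.  56.  78.] 0.97 [ 643. -532.   11.]
pusher [378. 196.  44.  90.] 0.85 [ 511. -293.    3.]
pusher [368. 344.  86.  46.] 0.64 [ 226. -308.    8.]
pusher [441. 258.  82.  52.] 0.56 [ 409. -474.   12.]
pusher [227. 113. 138. 182.] 0.24 [598. -57.   6.]
cup [156. 189.  37.  39.] 0.74 [594. 222.   8.]
coasters [369. 131.  44.  40.] 0.6 [ 717. -279.   22.]
bottle [210. 106.  29.  37.] 0.81 [758.  90. 107.]
bottle [297. 218.  18.  21.] 0.68 [533. -83.  58.]
```

```bash
python3 - <<'E'
import cv2,numpy as np
im=cv2.imread('pics/top.png')
cv2.imwrite('pics/top_crop.png',cv2.resize(im[90:400,140:540],(800,600)[:2] and (774,600),interpolation=cv2.INTER_CUBIC))
E
```

```text
(no output)
```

View pics/top_crop.png

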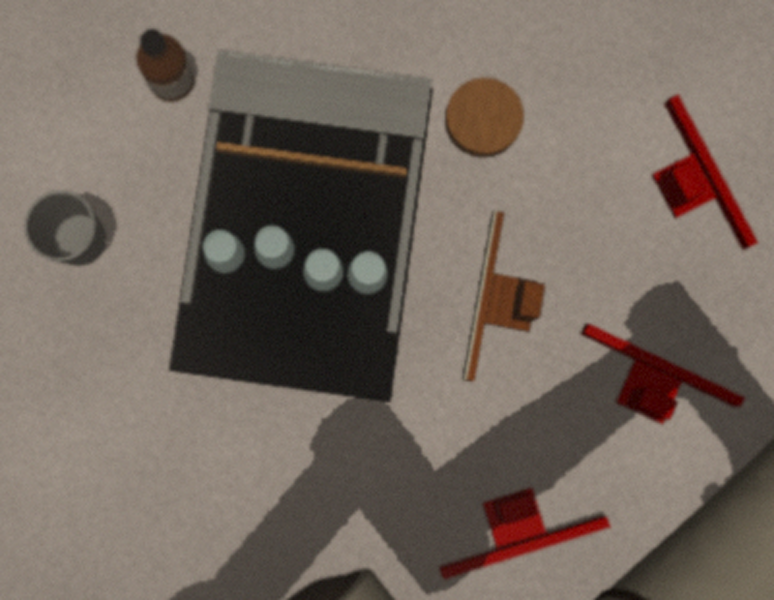

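View pics/scene.png

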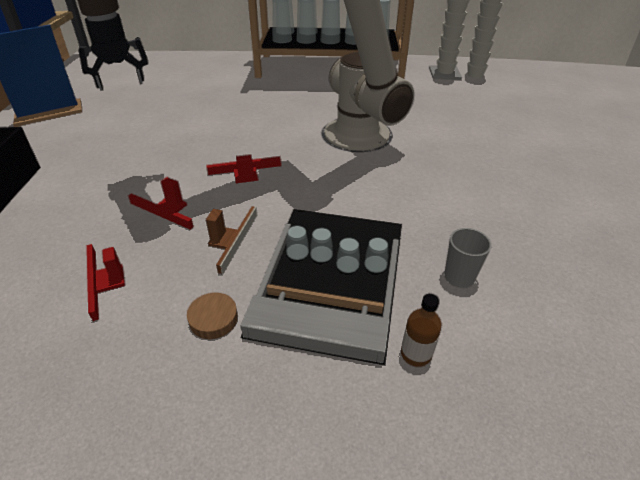

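The wooden/white-nylon pusher is at crop (505,300), right of the mat and facing it. The red look-alikes at crop (705,175), (665,375) and (525,535) are excluded by colour. The glasses are at crop (222,250), (273,247), (323,269) and (368,271). The enlarged crop confirms this. Next I fit the poses.

```bash
python3 - <<'E'
import numpy as np,cv2
D=np.load('top.npz');P=D['P'];im=D['im'].astype(int);Z=P[...,2]
print('counter z',np.median(Z[300:330,230:300]), np.median(Z[200:260,415:440]))
hsv=cv2.cvtColor(D['im'],cv2.COLOR_RGB2HSV)
X,Y=P[...,0],P[...,1]
box=(X>380)&(X<830)&(Y>-240)&(Y<110)
def rect(m,n):
    m=cv2.morphologyEx(m.astype(np.uint8),cv2.MORPH_OPEN,np.ones((2,2)))
    k,l,st,c=cv2.connectedComponentsWithStats(m);i=1+st[1:,4].argmax();m=l==i
    q=np.float32(P[m][:,:2]);r=cv2.minAreaRect(q);print(n,m.sum(),np.round(r[0],1),np.round(r[1],1),round(r[2],2),'z',np.round(np.median(P[m][:,2]),1));print(np.round(cv2.boxPoints(r),1).tolist());return m,q
rect(box&(hsv[...,2]<60)&(Z<15),'mat dark')
rect(box&(Z>30)&(Z<48)&(X>640)&(hsv[...,1]<60),'housing')
rect(box&(Z>10)&(Z<32)&(hsv[...,1]>90)&(X>600),'bar')
# rails
m=box&(Z>17)&(Z<32)&(hsv[...,1]<60)&(X<660)
for sgn in (0,1):
    k,l,st,c=cv2.connectedComponentsWithStats(m.astype(np.uint8))
for i in range(1,k):
    if st[i,4]>60:
        q=P[l==i];v=cv2.fitLine(np.float32(q[:,:2]),cv2.DIST_HUBER,0,.01,.01).ravel();print('rail',st[i,4],v, np.degrees(np.arctan2(v[1],v[0])),q.min(0),q.max(0))
k,l,st,c=cv2.connectedComponentsWithStats((box&(Z>55)&(Z<80)).astype(np.uint8))
for i in range(1,k):
    if st[i,4]>20:
        q=P[l==i];print('glass',st[i,4],np.round((q.min(0)+q.max(0))/2),np.round(q.mean(0)))
pb=(X>380)&(X<640)&(Y>-400)&(Y<-225)
_,q=rect(pb&(Z>60)&(Z<85),'post top')
rect(pb&(Z>16)&(Z<35),'blade')
m=pb&(Z>19)&(Z<32);v=cv2.fitLine(np.float32(P[m][:,:2]),cv2.DIST_HUBER,0,.01,.01).ravel();print(v,np.degrees(np.arctan2(v[1],v[0])))
E
```

```text
counter z 0.5094551430039473 0.5741997794870031
mat dark 10631 [523.3 -50.6] [259.2 289.2] 81.33 z 4.4
[[360.8999938964844, -156.89999389648438], [646.7000122070312, -200.5], [685.7999877929688, 55.70000076293945], [399.8999938964844, 99.30000305175781]]
housing 3495 [585.2 -60.4] [256.5 412.9] 80.76 z 39.9
[[360.79998779296875, -153.8000030517578], [768.4000244140625, -220.10000610351562], [809.5999755859375, 33.099998474121094], [402.0, 99.4000015258789]]
bar 470 [526.5 -52.3] [225.4 296.2] 81.42 z 24.5
[[363.29998779296875, -141.60000610351562], [656.0999755859375, -185.8000030517578], [689.7000122070312, 37.0], [396.8999938964844, 81.19999694824219]]
rail 467 [ 9.8713154e-01 -1.5991028e-01  5.6008929e+02 -1.7665291e+02] -9.201688 [ 463.77841546 -197.44214632   17.13442509] [ 658.8654315  -156.50098247   31.96326891]
rail 400 [ 9.8783535e-01 -1.5550335e-01  5.7875824e+02  6.4702179e+01] -8.94599 [502.10097675  47.39935324  17.09337936] [659.10818844  82.44452387  31.55473605]
glass 85 [762.  88.  67.] [755.  84.  68.]
glass 247 [565. -27.  63.] [565. -26.  64.]
glass 251 [560.  32.  63.] [561.  32.  64.]
glass 247 [538. -84.  63.] [537. -83.  64.]
glass 250 [ 533. -134.   63.] [ 533. -134.   64.]
post top 210 [ 447.3 -221.9] [ 41.6 281.6] 24.95 z 69.6
[[369.1000061035156, -103.0], [487.8999938964844, -358.29998779296875], [525.5, -340.79998779296875], [406.79998779296875, -85.5]]
blade 517 [ 456.9 -236.6] [ 99.8 303.7] 51.53 z 25.4
[[307.0, -181.1999969482422], [544.7999877929688, -370.1000061035156], [606.7999877929688, -291.8999938964844], [369.1000061035156, -103.0]]
[ 9.7949356e-01 -2.0147538e-01  5.0311993e+02 -2.6958719e+02] -11.623249
```

```bash
python3 - <<'E'
import numpy as np,cv2
D=np.load('top.npz');P=D['P'];Z=P[...,2];ok=D['d']>0
hsv=cv2.cvtColor(D['im'],cv2.COLOR_RGB2HSV);X,Y=P[...,0],P[...,1]
th=np.radians(-9.07);u=np.array([np.cos(th),np.sin(th)]);n=np.array([-u[1],u[0]])
S=P[...,:2]@u;T=P[...,:2]@n-34.5
def ext(m,n_):
    print(n_,m.sum(),'s',np.round(np.percentile(S[m],[1,5,50,95,99]),1),'t',np.round(np.percentile(T[m],[1,5,50,95,99]),1))
b=ok&(abs(T)<140)&(S>350)&(S<850)
bar=b&(Z>18)&(Z<32)&(hsv[...,1]>90)&(abs(T)<112)
ext(bar,'bar'); 
for t0 in (-90,0,90):
    m=bar&(abs(T-t0)<20);print(t0,S[m].mean())
ext(b&(Z>33)&(Z<48)&(S>700)&(hsv[...,1]<60),'housing')
m=b&(abs(Z-4)<4)&(hsv[...,2]<60);ext(m,'mat'); 
for t0 in (-100,0,100):
    q=m&(abs(T-t0)<15);print(t0,np.percentile(S[q],1))
pb=ok&(X>380)&(X<640)&(Y>-400)&(Y<-225)
for m,nm in((pb&(Z>62)&(Z<80),'post'),(pb&(Z>20)&(Z<32),'blade')):
    r=cv2.minAreaRect(np.float32(P[m][:,:2]));print(nm,m.sum(),r,P[m].mean(0))
m=pb&(Z>21)&(Z<32);v=cv2.fitLine(np.float32(P[m][:,:2]),cv2.DIST_HUBER,0,.01,.01).ravel();print(v,np.degrees(np.arctan2(v[1],v[0])))
E
```

```text
bar 401 s [667.7 668.2 671.6 676.  677.1] t [-109.2 -101.6   -1.6  100.2  109.6]
-90 671.8766336699841
0 671.8658225684397
90 671.9449334836588
housing 3489 s [712.1 714.7 747.4 780.1 783.3] t [-124.2 -114.3    0.   114.6  125.2]
mat 10262 s [407.1 416.8 531.8 703.7 716.1] t [-121.9 -108.3    0.3  109.1  121.2]
-100 406.26793861319857
0 407.785459119289
100 407.6787826919066
post 207 ((494.46026611328125, -317.3375549316406), (24.255146026611328, 40.49272537231445), 77.61480712890625) [ 494.40928575 -316.95959923   69.82059585]
blade 552 ((491.31927490234375, -333.36431884765625), (144.03717041015625, 200.33651733398438), 78.4197006225586) [ 499.7380931  -278.77867223   26.19489362]
[ 9.7939450e-01 -2.0195647e-01  5.0301498e+02 -2.6958774e+02] -11.651391
```

Emit:
send_rows(targets=[{"az": 6.8, "gripper": -1}, {"az": 6.8, "gripper": -1}, {"az": 6.8, "gripper": -1}, {"az": 6.8, "gripper": -1}, {"az": 6.8, "gripper": -1}])

```text
$.targets[0]: bad value
```

Emit:
send_rows(targets=[{"x": -2.0, "y": 3.08, "gripper": -1}, {"x": -2.0, "y": 3.08, "gripper": -1}, {"x": -2.0, "y": 3.08, "gripper": -1}, {"x": -2.0, "y": 3.08, "gripper": -1}, {"x": -2.0, "y": 3.08, "gripper": -1}])

```text
$.targets[0]: bad value
```

Emit:
send_rows(targets=[{"x": -2.0, "y": 3.08, "gripper": -1}, {"x": -2.0, "y": 3.08, "gripper": -1}, {"x": -2.0, "y": 3.08, "gripper": -1}, {"x": -2.0, "y": 3.08, "gripper": -1}, {"x": -2.0, "y": 3.08, "gripper": -1}])

```text
$.targets[0]: bad value
```

Emit:
send_rows(targets=[{"gripper": -1}, {"gripper": -1}, {"gripper": -1}])

```text
$.targets[0]: bad value
```

```bash
cat >> h.py <<'E'
def go(p,psi):
    """shifts (cm) in tool axes, and turn az, to reach TCP p with tool-y at world angle psi"""
    s=arm.read_state();Rm=R.from_quat(s['ee_rot']).as_matrix()
    d=Rm.T@(np.array(p)-s['position']);y=np.degrees(np.arctan2(Rm[1,1],Rm[0,1]))
    print('clock',round(float(s['clock']),2),'pos',np.round(s['position'],1),'psi',round(y,2),'tilt',np.round(Rm[2],3),'F',np.round(s['contact_force'],1),'T',np.round(s['wrist_torque'],2),'w',round(float(s['gripper_width']),1),'g',s['grasp_force'],'j',np.round(s['joints'],2))
    print('shift cm',np.round(d/10,2),'az',round((y-psi+180)%360-180,2))
E
python3 - <<'E'
from h import *
im,d,P,m=look('wrist','w1.png');Z=P[...,2]
mm=(d>0)&(Z>60)&(Z<80)&(abs(P[...,0]-494)<50)&(abs(P[...,1]+317)<50)
print(mm.sum(),cv2.minAreaRect(np.float32(P[mm][:,:2])),P[mm].mean(0))
mb=(d>0)&(Z>20)&(Z<32)&(abs(P[...,0]-494)<150)&(P[...,1]<-225)&(P[...,1]>-300)
v=cv2.fitLine(np.float32(P[mb][:,:2]),cv2.DIST_HUBER,0,.01,.01).ravel();print(v,np.degrees(np.arctan2(v[1],v[0])))
go([494.4,-317.2,80],78.3)
E
```

```text
0 ((0.0, 0.0), (0.0, 0.0), 0.0) [nan nan nan]
[ 9.9999142e-01  4.1383184e-03  4.1690195e+02 -2.4662828e+02] 0.23710883
clock 0.85 pos [ 236.4 -578.6  231.3] psi 112.22 tilt [ 0. -0. -1.] F [-0.4 -0.9  0.1] T [0.09 0.01 0.02] w 85.5 g 0.0 j [-0.92  0.38  0.01  0.   -1.19 -0.26]
shift cm [-33.77  14.44  15.13] az 33.92<stdin>:4: RuntimeWarning: Mean of empty slice.
  ret = um.true_divide(
```

View pics/w1.png

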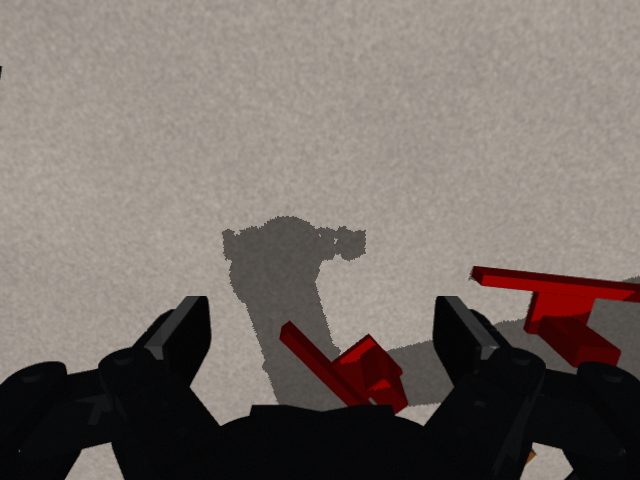

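The moves were refused, probably because every row needs all its fields, so the wrist picture shows only red look-alikes at the start pose. I'll resend with complete rows.

Emit:
send_rows(targets=[{"x": 0, "y": 0, "z": 0, "ax": 0, "ay": 0, "az": 6.8, "gripper": -1}, {"x": 0, "y": 0, "z": 0, "ax": 0, "ay": 0, "az": 6.8, "gripper": -1}, {"x": 0, "y": 0, "z": 0, "ax": 0, "ay": 0, "az": 6.8, "gripper": -1}, {"x": 0, "y": 0, "z": 0, "ax": 0, "ay": 0, "az": 6.8, "gripper": -1}, {"x": 0, "y": 0, "z": 0, "ax": 0, "ay": 0, "az": 6.8, "gripper": -1}])

```text
clock: 1.27
position: [236.4, -578.6, 231.4]
ee_rot: [0.106, 0.994, -0.0, 0.0]
contact_force: [-0.8, 0.4, -0.6]
gripper_width: 85.5
grasp_force: 0.0
```

Emit:
send_rows(targets=[{"x": -2.0, "y": 3.08, "z": 0, "ax": 0, "ay": 0, "az": 0, "gripper": -1}, {"x": -2.0, "y": 3.08, "z": 0, "ax": 0, "ay": 0, "az": 0, "gripper": -1}, {"x": -2.0, "y": 3.08, "z": 0, "ax": 0, "ay": 0, "az": 0, "gripper": -1}, {"x": -2.0, "y": 3.08, "z": 0, "ax": 0, "ay": 0, "az": 0, "gripper": -1}, {"x": -2.0, "y": 3.08, "z": 0, "ax": 0, "ay": 0, "az": 0, "gripper": -1}])

```text
clock: 1.68
position: [366.6, -447.0, 231.5]
ee_rot: [0.103, 0.995, -0.0, 0.0]
contact_force: [-0.4, -0.6, 0.4]
gripper_width: 85.5
grasp_force: 0.0
```

Emit:
send_rows(targets=[{"x": -2.0, "y": 3.08, "z": 0, "ax": 0, "ay": 0, "az": 0, "gripper": -1}, {"x": -2.0, "y": 3.08, "z": 0, "ax": 0, "ay": 0, "az": 0, "gripper": -1}, {"x": -2.0, "y": 3.08, "z": 0, "ax": 0, "ay": 0, "az": 0, "gripper": -1}, {"x": -2.0, "y": 3.08, "z": 0, "ax": 0, "ay": 0, "az": 0, "gripper": -1}, {"x": -2.0, "y": 3.08, "z": 0, "ax": 0, "ay": 0, "az": 0, "gripper": -1}])

```text
clock: 2.1
position: [496.1, -316.4, 231.6]
ee_rot: [0.103, 0.995, -0.0, 0.0]
contact_force: [-0.0, -1.0, -0.0]
gripper_width: 85.5
grasp_force: 0.0
```

```bash
python3 - <<'E'
from h import *
im,d,P,m=look('wrist','w2.png');Z=P[...,2]
mm=(d>0)&(Z>60)&(Z<80)&(abs(P[...,0]-494)<50)&(abs(P[...,1]+317)<50)
print(mm.sum(),cv2.minAreaRect(np.float32(P[mm][:,:2])) if mm.sum() else '')
mb=(d>0)&(Z>21)&(Z<32)&(abs(P[...,0]-494)<150)&(P[...,1]<-225)&(P[...,1]>-300)
v=cv2.fitLine(np.float32(P[mb][:,:2]),cv2.DIST_HUBER,0,.01,.01).ravel();print(mb.sum(),v,np.degrees(np.arctan2(v[1],v[0])))
go([494.4,-317.2,31],78.3)
E
```

```text
1351 ((495.11932373046875, -315.689208984375), (23.708740234375, 39.3386344909668), 77.63483428955078)
2865 [ 9.7867990e-01 -2.0539151e-01  4.9774185e+02 -2.6660999e+02] -11.852418
clock 2.15 pos [ 500.4 -313.1  231.3] psi 78.51 tilt [-0.003  0.001 -1.   ] F [2.8 0.7 0. ] T [ 0.1  -0.22  0.01] w 85.8 g 0.0 j [-0.29  0.32 -0.08 -0.   -1.16 -1.49]
shift cm [ 0.57 -0.54 20.03] az 0.21
```

View pics/w2.png

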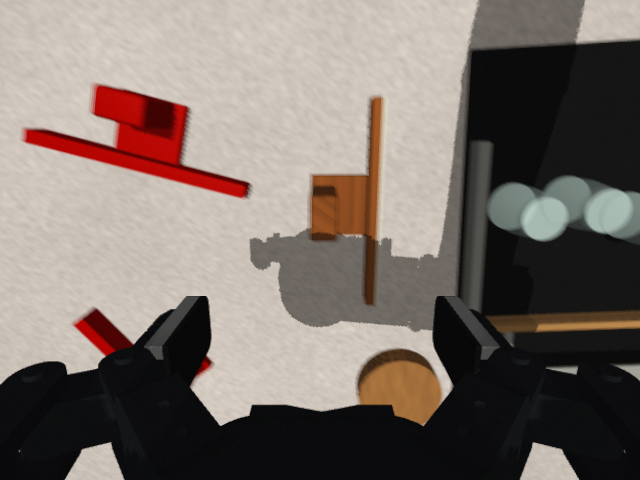

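The picture shows the wooden pusher at (345,205), between the red decoy at (140,130) and the mat. The last joint would run out of range with this grip direction, so I'll take the half-turned grasp.

Emit:
send_rows(targets=[{"x": 0, "y": 0, "z": 0, "ax": 0, "ay": 0, "az": -7.16, "gripper": -1}, {"x": 0, "y": 0, "z": 0, "ax": 0, "ay": 0, "az": -7.16, "gripper": -1}, {"x": 0, "y": 0, "z": 0, "ax": 0, "ay": 0, "az": -7.16, "gripper": -1}, {"x": 0, "y": 0, "z": 0, "ax": 0, "ay": 0, "az": -7.16, "gripper": -1}, {"x": 0, "y": 0, "z": 0, "ax": 0, "ay": 0, "az": -7.16, "gripper": -1}])

```text
clock: 2.57
position: [495.1, -317.8, 231.3]
ee_rot: [-0.211, 0.977, -0.0, 0.0]
contact_force: [-0.1, 0.3, -0.0]
gripper_width: 85.6
grasp_force: 0.0
```

Emit:
send_rows(targets=[{"x": 0, "y": 0, "z": 0, "ax": 0, "ay": 0, "az": -7.16, "gripper": -1}, {"x": 0, "y": 0, "z": 0, "ax": 0, "ay": 0, "az": -7.16, "gripper": -1}, {"x": 0, "y": 0, "z": 0, "ax": 0, "ay": 0, "az": -7.16, "gripper": -1}, {"x": 0, "y": 0, "z": 0, "ax": 0, "ay": 0, "az": -7.16, "gripper": -1}, {"x": 0, "y": 0, "z": 0, "ax": 0, "ay": 0, "az": -7.16, "gripper": -1}])

```text
clock: 2.98
position: [495.0, -317.9, 231.4]
ee_rot: [-0.501, 0.865, -0.0, 0.0]
contact_force: [-0.2, -0.5, -0.4]
gripper_width: 85.1
grasp_force: 0.0
```

Emit:
send_rows(targets=[{"x": 0, "y": 0, "z": 0, "ax": 0, "ay": 0, "az": -7.16, "gripper": -1}, {"x": 0, "y": 0, "z": 0, "ax": 0, "ay": 0, "az": -7.16, "gripper": -1}, {"x": 0, "y": 0, "z": 0, "ax": 0, "ay": 0, "az": -7.16, "gripper": -1}, {"x": 0, "y": 0, "z": 0, "ax": 0, "ay": 0, "az": -7.16, "gripper": -1}, {"x": 0, "y": 0, "z": 0, "ax": 0, "ay": 0, "az": -7.16, "gripper": -1}])

```text
clock: 3.4
position: [495.0, -317.9, 231.4]
ee_rot: [0.743, -0.669, 0.0, -0.0]
contact_force: [0.2, 0.1, -0.1]
gripper_width: 85.4
grasp_force: 0.0
```

Emit:
send_rows(targets=[{"x": 0, "y": 0, "z": 1, "ax": 0, "ay": 0, "az": -7.16, "gripper": -1}, {"x": 0, "y": 0, "z": 1, "ax": 0, "ay": 0, "az": -7.16, "gripper": -1}, {"x": 0, "y": 0, "z": 1, "ax": 0, "ay": 0, "az": -7.16, "gripper": -1}, {"x": 0, "y": 0, "z": 1, "ax": 0, "ay": 0, "az": -7.16, "gripper": -1}, {"x": 0, "y": 0, "z": 1, "ax": 0, "ay": 0, "az": -7.16, "gripper": -1}])

```text
clock: 3.82
position: [495.0, -318.0, 181.0]
ee_rot: [0.913, -0.409, 0.0, -0.0]
contact_force: [-0.1, -0.2, -0.3]
gripper_width: 85.7
grasp_force: 0.0
```

Emit:
send_rows(targets=[{"x": 0, "y": 0, "z": 1, "ax": 0, "ay": 0, "az": -7.16, "gripper": -1}, {"x": 0, "y": 0, "z": 1, "ax": 0, "ay": 0, "az": -7.16, "gripper": -1}, {"x": 0, "y": 0, "z": 1, "ax": 0, "ay": 0, "az": -7.16, "gripper": -1}, {"x": 0, "y": 0, "z": 1, "ax": 0, "ay": 0, "az": -7.16, "gripper": -1}, {"x": 0, "y": 0, "z": 1, "ax": 0, "ay": 0, "az": -7.16, "gripper": -1}])

```text
clock: 4.23
position: [495.1, -318.0, 130.9]
ee_rot: [0.994, -0.108, 0.0, 0.0]
contact_force: [-0.9, 0.1, 0.2]
gripper_width: 85.7
grasp_force: 0.0
```

Emit:
send_rows(targets=[{"x": 0, "y": 0, "z": 0, "ax": 0, "ay": 0, "az": -0.5, "gripper": -1}, {"x": 0, "y": 0, "z": 0, "ax": 0, "ay": 0, "az": 0, "gripper": -1}])

```text
clock: 4.4
position: [494.8, -317.9, 131.0]
ee_rot: [0.994, -0.108, -0.001, -0.0]
contact_force: [-0.3, 0.0, -0.0]
gripper_width: 85.5
grasp_force: 0.0
```

```bash
python3 - <<'E'
from h import *
go([494.6,-316.7,31],258.2)
E
```

```text
clock 4.4 pos [ 494.8 -317.9  131. ] psi -102.43 tilt [-0.001  0.    -1.   ] F [-0.3  0.  -0. ] T [-0.02 -0.06  0.01] w 85.5 g 0.0 j [-0.3   0.41 -0.22  0.   -0.94  1.65]
shift cm [-0.04 -0.12 10.  ] az -0.63
```

Emit:
send_rows(targets=[{"x": 0, "y": -0.1, "z": 2.5, "ax": 0, "ay": 0, "az": -0.6, "gripper": -1}, {"x": 0, "y": 0, "z": 2.5, "ax": 0, "ay": 0, "az": 0, "gripper": -1}, {"x": 0, "y": 0, "z": 2.5, "ax": 0, "ay": 0, "az": 0, "gripper": -1}, {"x": 0, "y": 0, "z": 1.5, "ax": 0, "ay": 0, "az": 0, "gripper": -1}, {"x": 0, "y": 0, "z": 0.9, "ax": 0, "ay": 0, "az": 0, "gripper": -1}])

```text
clock: 4.82
position: [494.8, -316.8, 31.1]
ee_rot: [0.995, -0.103, -0.001, -0.0]
contact_force: [-0.3, -0.2, 0.7]
gripper_width: 85.5
grasp_force: 0.0
```

Emit:
send_rows(targets=[{"x": 0, "y": 0, "z": 0, "ax": 0, "ay": 0, "az": 0, "gripper": 1}, {"x": 0, "y": 0, "z": 0, "ax": 0, "ay": 0, "az": 0, "gripper": 1}, {"x": 0, "y": 0, "z": 0, "ax": 0, "ay": 0, "az": 0, "gripper": 1}, {"x": 0, "y": 0, "z": 0, "ax": 0, "ay": 0, "az": 0, "gripper": 1}, {"x": 0, "y": 0, "z": 0, "ax": 0, "ay": 0, "az": 0, "gripper": 1}])

```text
clock: 5.23
position: [496.0, -317.2, 33.6]
ee_rot: [0.995, -0.102, 0.001, 0.0]
contact_force: [-0.1, -0.1, 0.3]
gripper_width: 25.8
grasp_force: 0.0
```

Emit:
send_rows(targets=[{"x": 0, "y": 0, "z": 0, "ax": 0, "ay": 0, "az": 0, "gripper": 1}, {"x": 0, "y": 0, "z": 0, "ax": 0, "ay": 0, "az": 0, "gripper": 1}, {"x": 0, "y": 0, "z": 0, "ax": 0, "ay": 0, "az": 0, "gripper": 1}, {"x": 0, "y": 0, "z": 0, "ax": 0, "ay": 0, "az": 0, "gripper": 1}])

```text
clock: 5.57
position: [496.2, -317.2, 33.7]
ee_rot: [0.995, -0.102, 0.001, 0.0]
contact_force: [0.0, 1.1, 6.0]
gripper_width: 23.3
grasp_force: 60.0
```

```bash
python3 - <<'E'
from h import *
go([494.6,-316.7,100],258.2)
E
```

```text
clock 5.57 pos [ 496.2 -317.2   33.7] psi -101.66 tilt [ 0.002  0.001 -1.   ] F [0.  1.1 6. ] T [ 0.36  0.04 -0.03] w 23.3 g 60.03965377807617 j [-0.29  0.53 -0.31  0.   -0.72  1.66]
shift cm [-0.15 -0.01 -6.63] az 0.14
```

Emit:
send_rows(targets=[{"x": 0, "y": 0, "z": -1, "ax": 0, "ay": 0, "az": 0, "gripper": 1}, {"x": 0, "y": 0, "z": -2, "ax": 0, "ay": 0, "az": 0, "gripper": 1}, {"x": 0, "y": 0, "z": -2, "ax": 0, "ay": 0, "az": 0, "gripper": 1}, {"x": 0, "y": 0, "z": -2, "ax": 0, "ay": 0, "az": 0, "gripper": 1}, {"x": 0, "y": 0, "z": -2, "ax": 0, "ay": 0, "az": 0, "gripper": 1}])

```text
clock: 5.98
position: [494.4, -316.6, 122.9]
ee_rot: [0.995, -0.102, -0.001, -0.0]
contact_force: [-0.1, 0.3, -2.0]
gripper_width: 23.4
grasp_force: 59.2
```

Emit:
send_rows(targets=[{"x": 0, "y": 0, "z": 0, "ax": 0, "ay": 0, "az": 5, "gripper": 1}, {"x": 0, "y": 0, "z": 0, "ax": 0, "ay": 0, "az": 6, "gripper": 1}, {"x": 0, "y": 0, "z": 0, "ax": 0, "ay": 0, "az": 6, "gripper": 1}, {"x": 0, "y": 0, "z": 0, "ax": 0, "ay": 0, "az": 6, "gripper": 1}, {"x": 0, "y": 0, "z": 0, "ax": 0, "ay": 0, "az": 6, "gripper": 1}])

```text
clock: 6.4
position: [494.4, -316.6, 122.1]
ee_rot: [0.937, -0.35, -0.001, -0.0]
contact_force: [-0.0, 0.1, -2.1]
gripper_width: 23.4
grasp_force: 59.1
```

Emit:
send_rows(targets=[{"x": 0, "y": 0, "z": 0, "ax": 0, "ay": 0, "az": 6, "gripper": 1}, {"x": 0, "y": 0, "z": 0, "ax": 0, "ay": 0, "az": 6, "gripper": 1}, {"x": 0, "y": 0, "z": 0, "ax": 0, "ay": 0, "az": 6, "gripper": 1}, {"x": 0, "y": 0, "z": 0, "ax": 0, "ay": 0, "az": 6, "gripper": 1}, {"x": 0, "y": 0, "z": 0, "ax": 0, "ay": 0, "az": 6, "gripper": 1}])

```text
clock: 6.82
position: [494.4, -316.6, 122.0]
ee_rot: [0.814, -0.581, -0.001, 0.0]
contact_force: [-0.2, -0.8, -1.5]
gripper_width: 23.3
grasp_force: 59.1
```

Emit:
send_rows(targets=[{"x": 0, "y": 0, "z": 0, "ax": 0, "ay": 0, "az": 6, "gripper": 1}, {"x": 0, "y": 0, "z": 0, "ax": 0, "ay": 0, "az": 6, "gripper": 1}, {"x": 0, "y": 0, "z": 0, "ax": 0, "ay": 0, "az": 6, "gripper": 1}, {"x": 0, "y": 0, "z": 0, "ax": 0, "ay": 0, "az": 6, "gripper": 1}, {"x": 0, "y": 0, "z": 0, "ax": 0, "ay": 0, "az": 4.5, "gripper": 1}])

```text
clock: 7.23
position: [494.3, -316.6, 122.0]
ee_rot: [-0.646, 0.763, 0.001, -0.0]
contact_force: [-0.1, 0.2, -1.3]
gripper_width: 23.3
grasp_force: 59.1
```

Emit:
send_rows(targets=[{"x": -2, "y": 0.8, "z": 0, "ax": 0, "ay": 0, "az": 0, "gripper": 1}, {"x": -3, "y": 1.25, "z": 0, "ax": 0, "ay": 0, "az": 0, "gripper": 1}, {"x": -3, "y": 1.25, "z": 0, "ax": 0, "ay": 0, "az": 0, "gripper": 1}, {"x": -3, "y": 1.25, "z": 0, "ax": 0, "ay": 0, "az": 0, "gripper": 1}, {"x": -3, "y": 1.25, "z": 0, "ax": 0, "ay": 0, "az": 0, "gripper": 1}])

```text
clock: 7.65
position: [458.9, -168.2, 122.1]
ee_rot: [-0.648, 0.762, 0.001, -0.0]
contact_force: [0.6, 1.0, -1.1]
gripper_width: 23.1
grasp_force: 59.2
```

Emit:
send_rows(targets=[{"x": -3, "y": 1.25, "z": 0, "ax": 0, "ay": 0, "az": 0, "gripper": 1}, {"x": -3, "y": 1.25, "z": 0, "ax": 0, "ay": 0, "az": 0, "gripper": 1}, {"x": -3, "y": 1.25, "z": 0, "ax": 0, "ay": 0, "az": 0, "gripper": 1}, {"x": -2, "y": 0.8, "z": 0, "ax": 0, "ay": 0, "az": 0, "gripper": 1}, {"x": -1.5, "y": 0.5, "z": 0, "ax": 0, "ay": 0, "az": 0, "gripper": 1}])

```text
clock: 8.07
position: [428.8, -36.5, 122.4]
ee_rot: [-0.649, 0.761, 0.001, -0.0]
contact_force: [0.7, 0.1, -1.5]
gripper_width: 23.0
grasp_force: 59.2
```

Emit:
send_rows(targets=[{"x": 0, "y": 0, "z": 0, "ax": 0, "ay": 0, "az": 0, "gripper": 1}, {"x": 0, "y": 0, "z": 0, "ax": 0, "ay": 0, "az": 0, "gripper": 1}, {"x": 0, "y": 0, "z": 0, "ax": 0, "ay": 0, "az": 0, "gripper": 1}])

```text
clock: 8.32
position: [430.2, -38.3, 122.3]
ee_rot: [-0.648, 0.761, 0.0, -0.0]
contact_force: [-0.1, 0.5, -1.7]
gripper_width: 23.3
grasp_force: 59.2
```

```bash
cat >> h.py <<'E'
TH=np.radians(-9.07);U=np.array([np.cos(TH),np.sin(TH)]);N=np.array([-U[1],U[0]]);O=573.5*U+34.5*N
def mat(p): p=np.asarray(p)[...,:2]-O; return np.stack([p@U,p@N],-1)
def see(cam,f=None):
    im,d,P,m=look(cam,f);M=mat(P);Z=P[...,2];ok=d>0
    h=cv2.cvtColor(im,cv2.COLOR_RGB2HSV)
    inm=ok&(M[...,0]>-240)&(M[...,0]<130)&(abs(M[...,1])<112)
    return im,P,M,Z,h,inm
E
python3 - <<'E'
from h import *
go([428.6,-33.4,39],170.93)
im,P,M,Z,h,inm=see('top','t2.png')
brown=inm&(h[...,1]>70)&(Z>60)&(M[...,0]<-20)
print('z hist',np.histogram(Z[brown],bins=range(60,220,10)))
b=brown&(Z>95)&(Z<125)
r=cv2.minAreaRect(np.float32(M[b]));print(b.sum(),r,np.percentile(Z[b],[5,50,95]))
E
```

```text
clock 8.32 pos [430.2 -38.3 122.3] psi 170.81 tilt [ 0.  0. -1.] F [-0.1  0.5 -1.7] T [ 0.01 -0.01  0.01] w 23.3 g 59.19684648513794 j [ 0.29  0.18 -0.6  -0.   -0.79 -0.45]
shift cm [-0.46  0.23  8.33] az -0.12
z hist (array([  0,   0,   2,  10,  20, 203,   2,   0,   0,   0,   0,   0,   2,
         0,   0]), array([ 60,  70,  80,  90, 100, 110, 120, 130, 140, 150, 160, 170, 180,
       190, 200, 210]))
228 ((-95.76655578613281, -4.578697204589844), (199.8978271484375, 10.706393241882324), 89.82998657226562) [105.39292429 114.60556041 118.68789835]
```

View pics/t2.png

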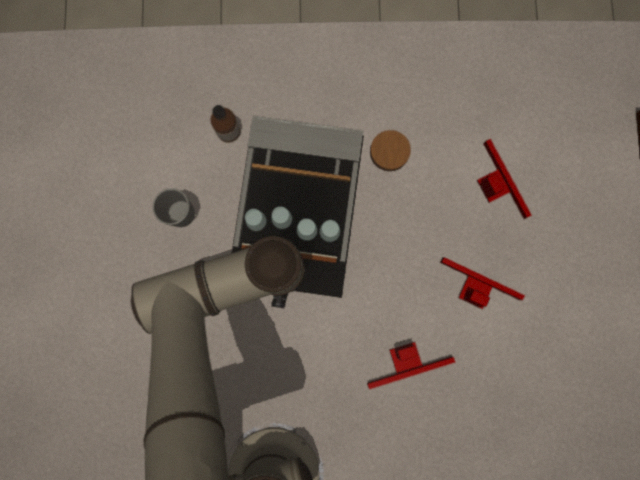

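The blade is held at mat (-96, -5), square to the bar, behind the glasses at pixels (255,219), (281,217), (307,229) and (330,231). I'll centre and lower it.

Emit:
send_rows(targets=[{"x": -0.46, "y": 0, "z": 2, "ax": 0, "ay": 0, "az": 0, "gripper": 1}, {"x": 0, "y": 0, "z": 2, "ax": 0, "ay": 0, "az": 0, "gripper": 1}, {"x": 0, "y": 0, "z": 2, "ax": 0, "ay": 0, "az": 0, "gripper": 1}, {"x": 0, "y": 0, "z": 1.5, "ax": 0, "ay": 0, "az": 0, "gripper": 1}, {"x": 0, "y": 0, "z": 0.3, "ax": 0, "ay": 0, "az": 0, "gripper": 1}])

```text
clock: 8.78
position: [429.4, -34.8, 42.0]
ee_rot: [-0.647, 0.762, 0.001, -0.003]
contact_force: [-0.3, -0.5, -2.2]
gripper_width: 23.5
grasp_force: 59.0
```

Emit:
send_rows(targets=[{"x": 0, "y": 0, "z": 0.4, "ax": 0, "ay": 0, "az": 0, "gripper": 1}, {"x": 0, "y": 0, "z": 0, "ax": 0, "ay": 0, "az": 0, "gripper": 1}, {"x": 0, "y": 0, "z": 0, "ax": 0, "ay": 0, "az": 0, "gripper": 1}])

```text
clock: 9.03
position: [431.8, -33.6, 40.9]
ee_rot: [-0.648, 0.762, -0.0, 0.001]
contact_force: [-0.2, 0.5, -1.4]
gripper_width: 23.5
grasp_force: 59.0
```

```bash
python3 - <<'E'
from h import *
go([0,0,0],170.93)
im,P,M,Z,h,inm=see('top')
b=inm&(h[...,1]>70)&(Z>22)&(Z<42)&(M[...,0]<-60)
r=cv2.minAreaRect(np.float32(M[b]));print(b.sum(),r,np.percentile(Z[b],[5,50,95]))
k,l,st,c=cv2.connectedComponentsWithStats((inm&(Z>55)&(Z<75)&(h[...,1]<70)).astype(np.uint8))
for i in range(1,k):
    if st[i,4]>60:print('glass',st[i,4],M[l==i].mean(0).round(1))
E
```

```text
clock 9.03 pos [431.8 -33.6  40.9] psi 170.79 tilt [-0.    -0.001 -1.   ] F [-0.2  0.5 -1.4] T [ 0.01  0.05 -0.02] w 23.5 g 59.04019832611084 j [ 0.3   0.32 -0.69  0.   -0.56 -0.46]
shift cm [ 3.59 43.17  4.04] az -0.14
211 ((-94.91942596435547, 0.2325286865234375), (198.76812744140625, 10.410059928894043), 89.76596069335938) [28.1920709  33.84602357 38.17873054]
glass 245 [-11.8  28.4]
glass 249 [-24.9  85.9]
glass 249 [-29.9 -31.9]
glass 253 [-26.1 -83.1]
```

Emit:
send_rows(targets=[{"x": 0, "y": -0.5, "z": 0.15, "ax": 0, "ay": 0, "az": -0.14, "gripper": 1}, {"x": 0, "y": -0.8, "z": 0, "ax": 0, "ay": 0, "az": 0, "gripper": 1}, {"x": 0, "y": -0.7, "z": 0, "ax": 0, "ay": 0, "az": 0, "gripper": 1}, {"x": 0, "y": -0.5, "z": 0, "ax": 0, "ay": 0, "az": 0, "gripper": 1}, {"x": 0, "y": -0.3, "z": 0, "ax": 0, "ay": 0, "az": 0, "gripper": 1}])

```text
clock: 9.5
position: [460.2, -37.8, 39.0]
ee_rot: [-0.649, 0.761, -0.0, 0.001]
contact_force: [0.3, 0.5, -2.6]
gripper_width: 23.4
grasp_force: 59.1
```

Emit:
send_rows(targets=[{"x": 0, "y": -0.3, "z": 0, "ax": 0, "ay": 0, "az": 0, "gripper": 1}, {"x": 0, "y": -0.3, "z": 0, "ax": 0, "ay": 0, "az": 0, "gripper": 1}, {"x": 0, "y": -0.3, "z": 0, "ax": 0, "ay": 0, "az": 0, "gripper": 1}, {"x": 0, "y": -0.3, "z": 0, "ax": 0, "ay": 0, "az": 0, "gripper": 1}, {"x": 0, "y": -0.3, "z": 0, "ax": 0, "ay": 0, "az": 0, "gripper": 1}])

```text
clock: 9.92
position: [472.6, -40.5, 38.5]
ee_rot: [-0.649, 0.761, 0.001, -0.001]
contact_force: [-3.6, 0.3, -1.0]
gripper_width: 23.3
grasp_force: 59.4
```

Emit:
send_rows(targets=[{"x": 0, "y": -0.3, "z": 0, "ax": 0, "ay": 0, "az": 0, "gripper": 1}, {"x": 0, "y": -0.3, "z": 0, "ax": 0, "ay": 0, "az": 0, "gripper": 1}, {"x": 0, "y": -0.3, "z": 0, "ax": 0, "ay": 0, "az": 0, "gripper": 1}, {"x": 0, "y": -0.3, "z": 0, "ax": 0, "ay": 0, "az": 0, "gripper": 1}, {"x": 0, "y": -0.3, "z": 0, "ax": 0, "ay": 0, "az": 0, "gripper": 1}])

```text
clock: 10.33
position: [487.9, -42.7, 38.6]
ee_rot: [-0.649, 0.761, 0.001, -0.001]
contact_force: [-3.6, 1.6, -1.8]
gripper_width: 23.3
grasp_force: 59.5
```

```bash
cat >> h.py <<'E'
def status(f=None):
    go([0,0,0],170.93);s=arm.read_state();F=s['contact_force']
    print('F mat',(F[:2]@U).round(2),(F[:2]@N).round(2),'TCP mat',mat(s['position']).round(1))
    im,P,M,Z,h,inm=see('top',f)
    k,l,st,c=cv2.connectedComponentsWithStats((inm&(Z>55)&(Z<75)&(h[...,1]<70)).astype(np.uint8))
    for i in range(1,k):
        if st[i,4]>60:print('glass',st[i,4],M[l==i].mean(0).round(1))
    b=inm&(h[...,1]>70)&(Z>17)&(Z<40)
    k,l,st,c=cv2.connectedComponentsWithStats(b.astype(np.uint8),connectivity=8)
    for i in range(1,k):
        if st[i,4]>30:print('wood',st[i,4],cv2.minAreaRect(np.float32(M[l==i])))
E
python3 -c "from h import *;status()"
```

```text
clock 10.33 pos [487.9 -42.7  38.6] psi 170.95 tilt [ 0.001  0.002 -1.   ] F [-3.6  1.6 -1.8] T [ 0.17  1.36 -0.03] w 23.3 g 59.48142349720001 j [ 0.24  0.4  -0.56 -0.   -0.62 -0.4 ]
shift cm [ 3.45 48.85  3.95] az 0.02
F mat -3.76 1.02 TCP mat [-84.9   0.2]
glass 229 [-8.2 87.3]
glass 217 [ -8.  -31.4]
glass 253 [ -9.2 -82.9]
wood 428 ((98.95193481445312, 0.01232147216796875), (10.446732521057129, 222.95053100585938), 0.21198761463165283)
wood 149 ((-38.585899353027344, -65.66604614257812), (10.562431335449219, 68.15176391601562), 0.13892976939678192)
```

Emit:
send_rows(targets=[{"x": 0, "y": -0.3, "z": 0, "ax": 0, "ay": 0, "az": 0, "gripper": 1}, {"x": 0, "y": -0.3, "z": 0, "ax": 0, "ay": 0, "az": 0, "gripper": 1}, {"x": 0, "y": -0.3, "z": 0, "ax": 0, "ay": 0, "az": 0, "gripper": 1}, {"x": 0, "y": -0.3, "z": 0, "ax": 0, "ay": 0, "az": 0, "gripper": 1}, {"x": 0, "y": -0.3, "z": 0, "ax": 0, "ay": 0, "az": 0, "gripper": 1}])

```text
clock: 10.8
position: [503.5, -45.0, 38.8]
ee_rot: [-0.649, 0.761, 0.0, -0.0]
contact_force: [-2.6, 0.6, -3.2]
gripper_width: 23.3
grasp_force: 59.2
```

Emit:
send_rows(targets=[{"x": 0, "y": -0.3, "z": 0, "ax": 0, "ay": 0, "az": 0, "gripper": 1}, {"x": 0, "y": -0.3, "z": 0, "ax": 0, "ay": 0, "az": 0, "gripper": 1}, {"x": 0, "y": -0.3, "z": 0, "ax": 0, "ay": 0, "az": 0, "gripper": 1}, {"x": 0, "y": -0.3, "z": 0, "ax": 0, "ay": 0, "az": 0, "gripper": 1}, {"x": 0, "y": -0.3, "z": 0, "ax": 0, "ay": 0, "az": 0, "gripper": 1}])

```text
clock: 11.22
position: [518.3, -47.3, 38.8]
ee_rot: [-0.649, 0.761, 0.0, -0.0]
contact_force: [-2.9, 0.7, -3.5]
gripper_width: 23.1
grasp_force: 59.2
```

Emit:
send_rows(targets=[{"x": 0, "y": -0.3, "z": 0, "ax": 0, "ay": 0, "az": 0, "gripper": 1}, {"x": 0, "y": -0.3, "z": 0, "ax": 0, "ay": 0, "az": 0, "gripper": 1}, {"x": 0, "y": -0.3, "z": 0, "ax": 0, "ay": 0, "az": 0, "gripper": 1}, {"x": 0, "y": -0.3, "z": 0, "ax": 0, "ay": 0, "az": 0, "gripper": 1}, {"x": 0, "y": -0.3, "z": 0, "ax": 0, "ay": 0, "az": 0, "gripper": 1}])

```text
clock: 11.63
position: [533.2, -49.7, 38.8]
ee_rot: [-0.649, 0.761, -0.0, 0.0]
contact_force: [-3.1, 0.5, -2.9]
gripper_width: 23.3
grasp_force: 59.2
```

Emit:
send_rows(targets=[{"x": 0, "y": -0.3, "z": 0, "ax": 0, "ay": 0, "az": 0, "gripper": 1}, {"x": 0, "y": -0.3, "z": 0, "ax": 0, "ay": 0, "az": 0, "gripper": 1}, {"x": 0, "y": -0.3, "z": 0, "ax": 0, "ay": 0, "az": 0, "gripper": 1}, {"x": 0, "y": -0.3, "z": 0, "ax": 0, "ay": 0, "az": 0, "gripper": 1}, {"x": 0, "y": -0.3, "z": 0, "ax": 0, "ay": 0, "az": 0, "gripper": 1}])

```text
clock: 12.05
position: [547.9, -52.0, 38.8]
ee_rot: [-0.649, 0.761, 0.0, -0.0]
contact_force: [-3.4, 1.2, -3.1]
gripper_width: 23.3
grasp_force: 59.2
```

Emit:
send_rows(targets=[{"x": 0, "y": -0.2, "z": 0, "ax": 0, "ay": 0, "az": 0, "gripper": 1}, {"x": 0, "y": -0.2, "z": 0, "ax": 0, "ay": 0, "az": 0, "gripper": 1}, {"x": 0, "y": -0.2, "z": 0, "ax": 0, "ay": 0, "az": 0, "gripper": 1}, {"x": 0, "y": -0.2, "z": 0, "ax": 0, "ay": 0, "az": 0, "gripper": 1}, {"x": 0, "y": -0.2, "z": 0, "ax": 0, "ay": 0, "az": 0, "gripper": 1}])

```text
clock: 12.47
position: [557.6, -53.6, 38.9]
ee_rot: [-0.649, 0.761, 0.0, -0.0]
contact_force: [-4.4, 0.6, -1.7]
gripper_width: 22.8
grasp_force: 59.4
```

```bash
python3 -c "from h import *;status('t3.png')"
```

```text
clock 12.47 pos [557.6 -53.6  38.9] psi 170.96 tilt [ 0.  0. -1.] F [-4.4  0.6 -1.7] T [ 0.22  1.2  -0.  ] w 22.8 g 59.401071667671204 j [ 0.19  0.49 -0.38  0.   -0.7  -0.35]
shift cm [ 3.46 55.91  3.89] az 0.03
F mat -4.45 -0.15 TCP mat [-14.4   0.5]
glass 88 [71.3 91.5]
glass 144 [ 63.3 -36.6]
glass 248 [ 61.1 -82.4]
wood 90 ((99.23149871826172, 85.38508605957031), (9.558184623718262, 52.34307098388672), 0.6601130366325378)
wood 205 ((99.2682113647461, -57.0174674987793), (11.932574272155762, 108.5592269897461), 0.4152073562145233)
wood 150 ((32.063995361328125, -68.36750030517578), (10.922587394714355, 62.010337829589844), 0.5249828100204468)
```

Emit:
send_rows(targets=[{"x": 0, "y": -0.2, "z": 0, "ax": 0, "ay": 0, "az": 0, "gripper": 1}, {"x": 0, "y": -0.2, "z": 0, "ax": 0, "ay": 0, "az": 0, "gripper": 1}, {"x": 0, "y": -0.2, "z": 0, "ax": 0, "ay": 0, "az": 0, "gripper": 1}, {"x": 0, "y": -0.2, "z": 0, "ax": 0, "ay": 0, "az": 0, "gripper": 1}, {"x": 0, "y": -0.2, "z": 0, "ax": 0, "ay": 0, "az": 0, "gripper": 1}])

```text
clock: 12.93
position: [567.5, -55.2, 38.8]
ee_rot: [-0.649, 0.761, 0.0, -0.0]
contact_force: [-5.2, 0.6, -0.7]
gripper_width: 23.4
grasp_force: 59.5
```

Emit:
send_rows(targets=[{"x": 0, "y": -0.05, "z": 0, "ax": 0, "ay": 0, "az": 0, "gripper": 1}, {"x": 0, "y": -0.05, "z": 0, "ax": 0, "ay": 0, "az": 0, "gripper": 1}, {"x": 0, "y": -0.05, "z": 0, "ax": 0, "ay": 0, "az": 0, "gripper": 1}, {"x": 0, "y": -0.05, "z": 0, "ax": 0, "ay": 0, "az": 0, "gripper": 1}, {"x": 0, "y": -0.05, "z": 0, "ax": 0, "ay": 0, "az": 0, "gripper": 1}])

```text
clock: 13.35
position: [569.7, -55.6, 38.7]
ee_rot: [-0.649, 0.761, 0.0, -0.0]
contact_force: [-4.1, 0.5, -1.6]
gripper_width: 23.1
grasp_force: 59.4
```

Emit:
send_rows(targets=[{"x": 0, "y": -0.05, "z": 0, "ax": 0, "ay": 0, "az": 0, "gripper": 1}, {"x": 0, "y": -0.05, "z": 0, "ax": 0, "ay": 0, "az": 0, "gripper": 1}, {"x": 0, "y": -0.05, "z": 0, "ax": 0, "ay": 0, "az": 0, "gripper": 1}, {"x": 0, "y": -0.05, "z": 0, "ax": 0, "ay": 0, "az": 0, "gripper": 1}, {"x": 0, "y": -0.05, "z": 0, "ax": 0, "ay": 0, "az": 0, "gripper": 1}])

```text
clock: 13.77
position: [572.4, -56.0, 38.7]
ee_rot: [-0.649, 0.761, -0.0, -0.0]
contact_force: [-3.7, -0.5, -2.2]
gripper_width: 23.4
grasp_force: 59.3
```

Emit:
send_rows(targets=[{"x": 0, "y": -0.05, "z": 0, "ax": 0, "ay": 0, "az": 0, "gripper": 1}, {"x": 0, "y": -0.05, "z": 0, "ax": 0, "ay": 0, "az": 0, "gripper": 1}, {"x": 0, "y": -0.05, "z": 0, "ax": 0, "ay": 0, "az": 0, "gripper": 1}, {"x": 0, "y": -0.05, "z": 0, "ax": 0, "ay": 0, "az": 0, "gripper": 1}, {"x": 0, "y": -0.05, "z": 0, "ax": 0, "ay": 0, "az": 0, "gripper": 1}])

```text
clock: 14.18
position: [575.0, -56.3, 38.8]
ee_rot: [-0.649, 0.761, -0.0, 0.0]
contact_force: [-3.2, 0.3, -3.0]
gripper_width: 23.4
grasp_force: 59.2
```

```bash
python3 -c "from h import *;status('t4.png')"
```

```text
clock 14.18 pos [575.  -56.3  38.8] psi 170.96 tilt [-0. -0. -1.] F [-3.2  0.3 -3. ] T [ 0.18  1.21 -0.03] w 23.4 g 59.15554404258728 j [ 0.18  0.51 -0.34  0.   -0.72 -0.34]
shift cm [ 3.47 57.67  3.87] az 0.03
F mat -3.2 -0.2 TCP mat [3.1 0.5]
glass 128 [ 80.8 -37.3]
glass 247 [ 78.6 -81.9]
wood 40 ((108.18038177490234, 94.83893585205078), (9.214991569519043, 32.029109954833984), 3.073709487915039)
wood 131 ((107.51334381103516, -65.89346313476562), (91.69047546386719, 10.422015190124512), 89.81349182128906)
wood 153 ((49.106685638427734, -67.91261291503906), (63.56687545776367, 12.059074401855469), 88.43601989746094)
```

Emit:
send_rows(targets=[{"x": 0, "y": -0.05, "z": 0, "ax": 0, "ay": 0, "az": 0, "gripper": 1}, {"x": 0, "y": -0.05, "z": 0, "ax": 0, "ay": 0, "az": 0, "gripper": 1}, {"x": 0, "y": -0.05, "z": 0, "ax": 0, "ay": 0, "az": 0, "gripper": 1}, {"x": 0, "y": -0.05, "z": 0, "ax": 0, "ay": 0, "az": 0, "gripper": 1}, {"x": 0, "y": -0.05, "z": 0, "ax": 0, "ay": 0, "az": 0, "gripper": 1}])

```text
clock: 14.65
position: [577.3, -56.7, 38.8]
ee_rot: [-0.649, 0.761, 0.0, 0.0]
contact_force: [-3.4, 0.5, -2.9]
gripper_width: 23.4
grasp_force: 59.3
```

Emit:
send_rows(targets=[{"x": 0, "y": -0.05, "z": 0, "ax": 0, "ay": 0, "az": 0, "gripper": 1}, {"x": 0, "y": -0.05, "z": 0, "ax": 0, "ay": 0, "az": 0, "gripper": 1}, {"x": 0, "y": -0.05, "z": 0, "ax": 0, "ay": 0, "az": 0, "gripper": 1}, {"x": 0, "y": -0.05, "z": 0, "ax": 0, "ay": 0, "az": 0, "gripper": 1}, {"x": 0, "y": -0.05, "z": 0, "ax": 0, "ay": 0, "az": 0, "gripper": 1}])

```text
clock: 15.07
position: [579.8, -57.1, 38.8]
ee_rot: [-0.649, 0.761, 0.0, -0.0]
contact_force: [-3.2, 0.3, -2.9]
gripper_width: 23.6
grasp_force: 59.3
```

Emit:
send_rows(targets=[{"x": 0, "y": -0.05, "z": 0, "ax": 0, "ay": 0, "az": 0, "gripper": 1}, {"x": 0, "y": -0.05, "z": 0, "ax": 0, "ay": 0, "az": 0, "gripper": 1}, {"x": 0, "y": -0.05, "z": 0, "ax": 0, "ay": 0, "az": 0, "gripper": 1}, {"x": 0, "y": -0.05, "z": 0, "ax": 0, "ay": 0, "az": 0, "gripper": 1}, {"x": 0, "y": -0.05, "z": 0, "ax": 0, "ay": 0, "az": 0, "gripper": 1}])

```text
clock: 15.48
position: [582.3, -57.5, 38.8]
ee_rot: [-0.649, 0.761, 0.0, -0.0]
contact_force: [-4.5, 1.1, -1.7]
gripper_width: 23.5
grasp_force: 59.3
```

Emit:
send_rows(targets=[{"x": 0, "y": -0.05, "z": 0, "ax": 0, "ay": 0, "az": 0, "gripper": 1}, {"x": 0, "y": -0.05, "z": 0, "ax": 0, "ay": 0, "az": 0, "gripper": 1}, {"x": 0, "y": -0.05, "z": 0, "ax": 0, "ay": 0, "az": 0, "gripper": 1}, {"x": 0, "y": -0.05, "z": 0, "ax": 0, "ay": 0, "az": 0, "gripper": 1}, {"x": 0, "y": -0.05, "z": 0, "ax": 0, "ay": 0, "az": 0, "gripper": 1}])

```text
clock: 15.9
position: [582.7, -57.8, 38.5]
ee_rot: [-0.649, 0.761, 0.001, -0.002]
contact_force: [-8.5, 3.0, 0.4]
gripper_width: 23.0
grasp_force: 59.7
```

Emit:
send_rows(targets=[{"x": 0, "y": -0.05, "z": 0, "ax": 0, "ay": 0, "az": 0, "gripper": 1}, {"x": 0, "y": -0.05, "z": 0, "ax": 0, "ay": 0, "az": 0, "gripper": 1}, {"x": 0, "y": -0.05, "z": 0, "ax": 0, "ay": 0, "az": 0, "gripper": 1}, {"x": 0, "y": 0, "z": 0, "ax": 0, "ay": 0, "az": 0, "gripper": 1}])

```text
clock: 16.23
position: [582.8, -58.1, 38.1]
ee_rot: [-0.649, 0.761, 0.002, -0.003]
contact_force: [-10.9, 2.8, 1.3]
gripper_width: 23.2
grasp_force: 60.0
```

```bash
python3 -c "from h import *;status('t5.png')"
```

```text
clock 16.23 pos [582.8 -58.1  38.1] psi 170.91 tilt [ 0.001  0.008 -1.   ] F [-10.9   2.8   1.3] T [ 0.8   2.93 -0.05] w 23.2 g 60.04509687423706 j [ 0.18  0.53 -0.31 -0.   -0.74 -0.33]
shift cm [ 3.47 58.43  4.26] az -0.02
F mat -11.17 1.02 TCP mat [11.1  0. ]
glass 116 [ 88.5 -38.4]
glass 249 [ 86.1 -82. ]
wood 32 ((114.41638946533203, 97.21427154541016), (8.317055702209473, 29.615427017211914), 7.657476425170898)
wood 124 ((114.53425598144531, -67.53787231445312), (9.589396476745605, 87.68486022949219), 0.6058774590492249)
wood 155 ((57.31420135498047, -68.42303466796875), (63.03276062011719, 11.343533515930176), 89.82728576660156)
```

Emit:
send_rows(targets=[{"x": 0, "y": -0.05, "z": 0, "ax": 0, "ay": 0, "az": 0, "gripper": 1}, {"x": 0, "y": 0, "z": 0, "ax": 0, "ay": 0, "az": 0, "gripper": 1}, {"x": 0, "y": 0, "z": 0, "ax": 0, "ay": 0, "az": 0, "gripper": 1}, {"x": 0, "y": 0, "z": 0, "ax": 0, "ay": 0, "az": 0, "gripper": 1}, {"x": 0, "y": 0, "z": 0, "ax": 0, "ay": 0, "az": 0, "gripper": 1}])

```text
clock: 16.7
position: [582.8, -58.1, 38.2]
ee_rot: [-0.649, 0.761, 0.003, -0.003]
contact_force: [-11.4, 2.8, 2.3]
gripper_width: 23.0
grasp_force: 60.2
```

Emit:
send_rows(targets=[{"x": 0, "y": 0, "z": 0, "ax": 0, "ay": 0, "az": 0, "gripper": 1}, {"x": 0, "y": 0, "z": 0, "ax": 0, "ay": 0, "az": 0, "gripper": 1}, {"x": 0, "y": 0, "z": 0, "ax": 0, "ay": 0, "az": 0, "gripper": 1}, {"x": 0, "y": 0, "z": 0, "ax": 0, "ay": 0, "az": 0, "gripper": 1}, {"x": 0, "y": 0, "z": 0, "ax": 0, "ay": 0, "az": 0, "gripper": 1}])

```text
clock: 17.12
position: [582.8, -58.1, 38.2]
ee_rot: [-0.649, 0.761, 0.003, -0.003]
contact_force: [-11.7, 3.4, 2.5]
gripper_width: 23.9
grasp_force: 60.2
```

Emit:
send_rows(targets=[{"x": 0, "y": 0, "z": -0.1, "ax": 0, "ay": 0, "az": 0, "gripper": 1}, {"x": 0, "y": -0.05, "z": 0, "ax": 0, "ay": 0, "az": 0, "gripper": 1}, {"x": 0, "y": 0, "z": 0, "ax": 0, "ay": 0, "az": 0, "gripper": 1}, {"x": 0, "y": 0, "z": 0, "ax": 0, "ay": 0, "az": 0, "gripper": 1}])

```text
clock: 17.45
position: [582.8, -58.5, 38.4]
ee_rot: [-0.649, 0.761, 0.003, -0.004]
contact_force: [-9.8, 2.9, -0.6]
gripper_width: 23.1
grasp_force: 59.8
```

```bash
python3 -c "from h import *;status('t6.png')"
```

```text
clock 17.45 pos [582.8 -58.5  38.4] psi 170.89 tilt [ 0.002  0.01  -1.   ] F [-9.8  2.9 -0.6] T [0.61 3.05 0.02] w 23.1 g 59.79340195655823 j [ 0.18  0.53 -0.31 -0.   -0.75 -0.33]
shift cm [ 3.45 58.43  4.41] az -0.04
F mat -10.16 1.32 TCP mat [11.2 -0.4]
glass 111 [ 88.3 -39. ]
glass 245 [ 86.1 -82. ]
wood 31 ((116.5594482421875, 97.29192352294922), (7.239242076873779, 29.84992790222168), 12.129887580871582)
wood 124 ((114.45592498779297, -67.58743286132812), (87.81036376953125, 9.576033592224121), 89.5359115600586)
wood 157 ((57.846885681152344, -67.63534545898438), (12.306057929992676, 65.13263702392578), 0.07059621065855026)
```

Emit:
send_rows(targets=[{"x": 0, "y": -0.05, "z": 0, "ax": 0, "ay": 0, "az": 0, "gripper": 1}, {"x": 0, "y": -0.05, "z": 0, "ax": 0, "ay": 0, "az": 0, "gripper": 1}, {"x": 0, "y": -0.05, "z": 0, "ax": 0, "ay": 0, "az": 0, "gripper": 1}, {"x": 0, "y": 0, "z": 0, "ax": 0, "ay": 0, "az": 0, "gripper": 1}, {"x": 0, "y": 0, "z": 0, "ax": 0, "ay": 0, "az": 0, "gripper": 1}])

```text
clock: 17.92
position: [582.9, -58.6, 38.4]
ee_rot: [-0.649, 0.761, 0.004, -0.005]
contact_force: [-13.6, 3.0, 2.1]
gripper_width: 23.4
grasp_force: 60.3
```

Emit:
send_rows(targets=[{"x": 0, "y": 0, "z": 0, "ax": 0, "ay": 0, "az": 0, "gripper": 1}, {"x": 0, "y": 0, "z": 0, "ax": 0, "ay": 0, "az": 0, "gripper": 1}, {"x": 0, "y": 0, "z": 0, "ax": 0, "ay": 0, "az": 0, "gripper": 1}, {"x": 0, "y": 0, "z": 0, "ax": 0, "ay": 0, "az": 0, "gripper": 1}, {"x": 0, "y": 0, "z": 0, "ax": 0, "ay": 0, "az": 0, "gripper": 1}])

```text
clock: 18.33
position: [582.8, -58.6, 38.4]
ee_rot: [-0.649, 0.761, 0.004, -0.005]
contact_force: [-13.4, 3.1, 2.5]
gripper_width: 23.3
grasp_force: 60.3
```

Emit:
send_rows(targets=[{"x": 0, "y": 0, "z": 0, "ax": 0, "ay": 0, "az": 0, "gripper": 1}, {"x": 0, "y": 0, "z": 0, "ax": 0, "ay": 0, "az": 0, "gripper": 1}, {"x": 0, "y": 0, "z": 0, "ax": 0, "ay": 0, "az": 0, "gripper": 1}])

```text
clock: 18.58
position: [582.8, -58.6, 38.4]
ee_rot: [-0.649, 0.761, 0.004, -0.005]
contact_force: [-13.9, 4.2, 1.5]
gripper_width: 23.1
grasp_force: 60.3
```

```bash
python3 -c "from h import *;status()"
```

```text
clock 18.58 pos [582.8 -58.6  38.4] psi 170.88 tilt [ 0.002  0.013 -1.   ] F [-13.9   4.2   1.5] T [1.04 3.99 0.02] w 23.1 g 60.27457416057587 j [ 0.18  0.53 -0.31 -0.   -0.75 -0.33]
shift cm [ 3.44 58.42  4.59] az -0.05
F mat -14.34 1.95 TCP mat [11.3 -0.5]
glass 107 [ 88.7 -39. ]
glass 244 [ 86.1 -82.4]
wood 31 ((116.29302978515625, 97.38754272460938), (8.111777305603027, 30.187294006347656), 14.284571647644043)
wood 121 ((114.66182708740234, -68.60093688964844), (9.221844673156738, 85.77112579345703), 0.0330730602145195)
wood 156 ((57.79661560058594, -68.51671600341797), (12.040677070617676, 64.07655334472656), 0.6907322406768799)
```

Emit:
send_rows(targets=[{"x": 0, "y": 0.15, "z": 0, "ax": 0, "ay": 0, "az": 0, "gripper": 1}, {"x": 0, "y": 0.15, "z": 0, "ax": 0, "ay": 0, "az": 0, "gripper": 1}, {"x": 0, "y": 0.15, "z": 0, "ax": 0, "ay": 0, "az": 0, "gripper": 1}, {"x": 0, "y": 0.15, "z": 0, "ax": 0, "ay": 0, "az": 0, "gripper": 1}, {"x": 0, "y": 0.2, "z": 0, "ax": 0, "ay": 0, "az": 0, "gripper": 1}])

```text
clock: 19.05
position: [582.3, -57.2, 40.2]
ee_rot: [-0.649, 0.761, -0.001, 0.001]
contact_force: [-0.1, 0.9, -1.8]
gripper_width: 23.4
grasp_force: 59.7
```

Emit:
send_rows(targets=[{"x": 0, "y": 0.3, "z": 0, "ax": 0, "ay": 0, "az": 0, "gripper": 1}, {"x": 0, "y": 0.8, "z": -0.1, "ax": 0, "ay": 0, "az": 0, "gripper": 1}, {"x": 0, "y": 1.5, "z": -0.1, "ax": 0, "ay": 0, "az": 0, "gripper": 1}, {"x": 0, "y": 1.5, "z": 0, "ax": 0, "ay": 0, "az": 0, "gripper": 1}, {"x": 0, "y": 1.5, "z": 0, "ax": 0, "ay": 0, "az": 0, "gripper": 1}])

```text
clock: 19.47
position: [526.2, -48.1, 42.7]
ee_rot: [-0.649, 0.76, -0.001, 0.002]
contact_force: [-0.5, -0.4, -1.2]
gripper_width: 23.1
grasp_force: 59.7
```

Emit:
send_rows(targets=[{"x": 0, "y": 1, "z": -0.5, "ax": 0, "ay": 0, "az": 0, "gripper": 1}, {"x": 0, "y": 0, "z": -2, "ax": 0, "ay": 0, "az": 0, "gripper": 1}, {"x": 0, "y": 0, "z": -2.5, "ax": 0, "ay": 0, "az": 0, "gripper": 1}, {"x": 0, "y": 0, "z": -2.5, "ax": 0, "ay": 0, "az": 0, "gripper": 1}, {"x": 0, "y": 0, "z": -2, "ax": 0, "ay": 0, "az": 0, "gripper": 1}])

```text
clock: 19.88
position: [517.0, -46.7, 139.9]
ee_rot: [-0.65, 0.76, -0.002, 0.002]
contact_force: [0.5, 0.1, -2.2]
gripper_width: 23.5
grasp_force: 59.9
```

Emit:
send_rows(targets=[{"x": 0, "y": 2, "z": 0, "ax": 0, "ay": 0, "az": 0, "gripper": 1}, {"x": 0, "y": 2, "z": 0, "ax": 0, "ay": 0, "az": 0, "gripper": 1}, {"x": 0, "y": 2, "z": 0, "ax": 0, "ay": 0, "az": 0, "gripper": 1}, {"x": 0, "y": 1, "z": 0, "ax": 0, "ay": 0, "az": 0, "gripper": 1}, {"x": 0, "y": 0, "z": 0, "ax": 0, "ay": 0, "az": 0, "gripper": 1}])

```text
clock: 20.3
position: [445.0, -35.8, 137.7]
ee_rot: [-0.65, 0.76, -0.0, 0.001]
contact_force: [0.1, 0.5, -1.9]
gripper_width: 23.3
grasp_force: 59.9
```

```bash
python3 -c "
from h import *
status('t7.png');go([495,-325,120],170.93)"
```

```text
clock 20.3 pos [445.  -35.8 137.7] psi 171.01 tilt [-0.001 -0.001 -1.   ] F [ 0.1  0.5 -1.9] T [0.   0.04 0.02] w 23.3 g 59.874876737594604 j [ 0.29  0.18 -0.55 -0.   -0.84 -0.44]
shift cm [ 3.43 44.53 13.71] az 0.08
F mat 0.0 0.46 TCP mat [-128.4    0.3]
glass 244 [86.4 86.9]
glass 242 [86.3 30. ]
glass 243 [ 86.  -30.4]
glass 247 [ 86. -82.]
wood 315 ((114.32110595703125, -0.05655670166015625), (223.00608825683594, 10.310744285583496), 89.4749755859375)
clock 20.35 pos [446.7 -35.7 137.8] psi 171.03 tilt [-0.001 -0.003 -1.   ] F [-0.6  0.8 -1.9] T [ 0.01 -0.01  0.  ] w 23.0 g 59.875414967536926 j [ 0.29  0.18 -0.54  0.   -0.84 -0.44]
shift cm [27.83 -9.27  1.79] az 0.1
```

View pics/t7.png

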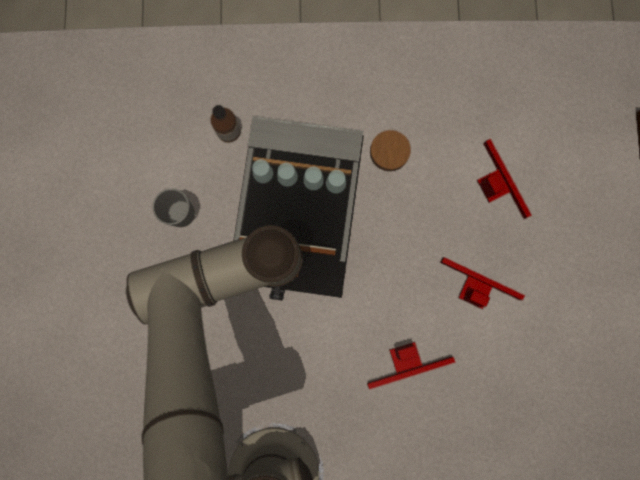

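The four glasses stand upright in a row against the bar at pixels (262,171), (287,175), (313,178) and (336,182). The pusher now goes back to its own spot.

Emit:
send_rows(targets=[{"x": 2, "y": -0.65, "z": 0, "ax": 0, "ay": 0, "az": 0, "gripper": 1}, {"x": 3, "y": -1, "z": 0, "ax": 0, "ay": 0, "az": 0, "gripper": 1}, {"x": 3, "y": -1, "z": 0, "ax": 0, "ay": 0, "az": 0, "gripper": 1}, {"x": 3, "y": -1, "z": 0, "ax": 0, "ay": 0, "az": 0, "gripper": 1}, {"x": 3, "y": -1, "z": 0, "ax": 0, "ay": 0, "az": 0, "gripper": 1}])

```text
clock: 20.77
position: [472.3, -183.3, 137.2]
ee_rot: [-0.65, 0.76, -0.001, 0.001]
contact_force: [0.4, 0.2, -1.4]
gripper_width: 23.1
grasp_force: 59.9
```

Emit:
send_rows(targets=[{"x": 3, "y": -1, "z": 0, "ax": 0, "ay": 0, "az": 0, "gripper": 1}, {"x": 3, "y": -1, "z": 0, "ax": 0, "ay": 0, "az": 0, "gripper": 1}, {"x": 3, "y": -1, "z": 0, "ax": 0, "ay": 0, "az": 0, "gripper": 1}, {"x": 3, "y": -1, "z": 0, "ax": 0, "ay": 0, "az": 0, "gripper": 1}, {"x": 1.8, "y": -0.6, "z": 0, "ax": 0, "ay": 0, "az": 0, "gripper": 1}])

```text
clock: 21.18
position: [495.9, -328.9, 136.7]
ee_rot: [-0.649, 0.761, -0.001, 0.0]
contact_force: [0.9, 0.1, -2.1]
gripper_width: 23.3
grasp_force: 59.8
```

Emit:
send_rows(targets=[{"x": 0, "y": 0, "z": 0, "ax": 0, "ay": 0, "az": -5, "gripper": 1}, {"x": 0, "y": 0, "z": 0, "ax": 0, "ay": 0, "az": -6, "gripper": 1}, {"x": 0, "y": 0, "z": 0, "ax": 0, "ay": 0, "az": -6, "gripper": 1}, {"x": 0, "y": 0, "z": 0, "ax": 0, "ay": 0, "az": -6, "gripper": 1}, {"x": 0, "y": 0, "z": 0, "ax": 0, "ay": 0, "az": -6, "gripper": 1}])

```text
clock: 21.6
position: [495.5, -326.1, 136.7]
ee_rot: [0.82, -0.572, 0.001, 0.0]
contact_force: [0.5, 1.2, -1.8]
gripper_width: 23.7
grasp_force: 59.9
```

Emit:
send_rows(targets=[{"x": 0, "y": 0, "z": 0, "ax": 0, "ay": 0, "az": -6, "gripper": 1}, {"x": 0, "y": 0, "z": 0, "ax": 0, "ay": 0, "az": -6, "gripper": 1}, {"x": 0, "y": 0, "z": 0, "ax": 0, "ay": 0, "az": -6, "gripper": 1}, {"x": 0, "y": 0, "z": 0, "ax": 0, "ay": 0, "az": -6, "gripper": 1}, {"x": 0, "y": 0, "z": 0, "ax": 0, "ay": 0, "az": -6, "gripper": 1}])

```text
clock: 22.02
position: [495.5, -325.9, 136.8]
ee_rot: [0.941, -0.34, 0.001, 0.0]
contact_force: [-0.1, 0.6, -1.9]
gripper_width: 23.3
grasp_force: 59.9
```

Emit:
send_rows(targets=[{"x": 0, "y": 0, "z": 0, "ax": 0, "ay": 0, "az": -6, "gripper": 1}, {"x": 0, "y": 0, "z": 0, "ax": 0, "ay": 0, "az": -6, "gripper": 1}, {"x": 0, "y": 0, "z": 0, "ax": 0, "ay": 0, "az": -6, "gripper": 1}, {"x": 0, "y": 0, "z": 0, "ax": 0, "ay": 0, "az": -6, "gripper": 1}, {"x": 0, "y": 0, "z": 0, "ax": 0, "ay": 0, "az": -4.5, "gripper": 1}])

```text
clock: 22.43
position: [495.6, -326.0, 136.8]
ee_rot: [0.995, -0.098, 0.001, 0.001]
contact_force: [-0.0, -0.6, -2.1]
gripper_width: 22.9
grasp_force: 59.9
```

Emit:
send_rows(targets=[{"x": 0, "y": 0, "z": 2.5, "ax": 0, "ay": 0, "az": 0, "gripper": 1}, {"x": 0, "y": 0, "z": 2.5, "ax": 0, "ay": 0, "az": 0, "gripper": 1}, {"x": 0, "y": 0, "z": 2.5, "ax": 0, "ay": 0, "az": 0, "gripper": 1}, {"x": 0, "y": 0, "z": 0, "ax": 0, "ay": 0, "az": 0, "gripper": 1}, {"x": 0, "y": 0, "z": 0, "ax": 0, "ay": 0, "az": 0, "gripper": 1}])

```text
clock: 22.85
position: [494.4, -325.5, 60.7]
ee_rot: [0.995, -0.1, -0.001, 0.0]
contact_force: [-0.4, -1.3, -2.0]
gripper_width: 23.4
grasp_force: 59.7
```

```bash
python3 -c "
from h import *
go([495,-320,34.2],258.3)
im,d,P,m=look('wrist','w3.png');Z=P[...,2];h=cv2.cvtColor(im,cv2.COLOR_RGB2HSV)
T=arm.read_state()
b=(d>0)&(h[...,1]>70)&(h[...,0]>4)&(h[...,0]<30)&(Z>20)&(Z<90)&(abs(P[...,0]-500)<140)&(P[...,1]<-220)&(P[...,1]>-300)
A=np.c_[P[b][:,:2]-[500,-270],np.ones(b.sum())];print(b.sum(),np.linalg.lstsq(A,Z[b],rcond=None)[0],np.percentile(Z[b],[5,50,95]))
"
```

```text
clock 22.85 pos [ 494.4 -325.5   60.7] psi -101.51 tilt [-0.002  0.    -1.   ] F [-0.4 -1.3 -2. ] T [-0.05 -0.01 -0.02] w 23.4 g 59.66666579246521 j [-0.31  0.5  -0.28  0.   -0.79  1.68]
shift cm [-0.04 -0.55  2.65] az 0.19
13091 [ 0.20239432  0.9727924  57.97534714] [36.16441541 52.44141937 54.33883063]
```

Emit:
send_rows(targets=[{"x": 0, "y": 0, "z": 0.8, "ax": 0, "ay": 0, "az": 0, "gripper": 1}, {"x": 0, "y": 0, "z": 0.8, "ax": 0, "ay": 0, "az": 0, "gripper": 1}, {"x": 0, "y": 0, "z": 0.6, "ax": 0, "ay": 0, "az": 0, "gripper": 1}, {"x": 0, "y": 0, "z": 0.3, "ax": 0, "ay": 0, "az": 0, "gripper": 1}, {"x": 0, "y": 0, "z": 0.1, "ax": 0, "ay": 0, "az": 0, "gripper": 1}])

```text
clock: 23.32
position: [493.7, -324.8, 35.2]
ee_rot: [0.995, -0.101, -0.001, -0.0]
contact_force: [-0.6, -0.6, -2.0]
gripper_width: 23.2
grasp_force: 59.8
```

Emit:
send_rows(targets=[{"x": 0, "y": 0, "z": 0.1, "ax": 0, "ay": 0, "az": 0, "gripper": 1}, {"x": 0, "y": 0, "z": 0, "ax": 0, "ay": 0, "az": 0, "gripper": 1}, {"x": 0, "y": 0, "z": 0, "ax": 0, "ay": 0, "az": 0, "gripper": 1}])

```text
clock: 23.57
position: [494.3, -325.1, 35.1]
ee_rot: [0.995, -0.101, 0.0, 0.0]
contact_force: [-0.2, -0.6, -1.6]
gripper_width: 23.4
grasp_force: 59.8
```

Emit:
send_rows(targets=[{"x": 0, "y": 0, "z": 0.12, "ax": 0, "ay": 0, "az": 0, "gripper": 1}, {"x": 0, "y": 0, "z": 0.05, "ax": 0, "ay": 0, "az": 0, "gripper": 1}, {"x": 0, "y": 0, "z": 0, "ax": 0, "ay": 0, "az": 0, "gripper": 1}, {"x": 0, "y": 0, "z": 0, "ax": 0, "ay": 0, "az": 0, "gripper": -1}, {"x": 0, "y": 0, "z": 0, "ax": 0, "ay": 0, "az": 0, "gripper": -1}])

```text
clock: 23.98
position: [494.5, -325.1, 33.4]
ee_rot: [0.995, -0.1, 0.0, 0.0]
contact_force: [-0.3, -0.6, -0.2]
gripper_width: 46.5
grasp_force: 0.0
```

Emit:
send_rows(targets=[{"x": 0, "y": 0, "z": 0, "ax": 0, "ay": 0, "az": 0, "gripper": -1}, {"x": 0, "y": 0, "z": 0, "ax": 0, "ay": 0, "az": 0, "gripper": -1}, {"x": 0, "y": 0, "z": 0, "ax": 0, "ay": 0, "az": 0, "gripper": -1}, {"x": 0, "y": 0, "z": 0, "ax": 0, "ay": 0, "az": 0, "gripper": -1}, {"x": 0, "y": 0, "z": 0, "ax": 0, "ay": 0, "az": 0, "gripper": -1}])

```text
clock: 24.4
position: [494.1, -325.0, 33.1]
ee_rot: [0.995, -0.101, -0.0, 0.0]
contact_force: [-0.5, 0.3, 0.1]
gripper_width: 85.5
grasp_force: 0.0
```

Emit:
send_rows(targets=[{"x": 0, "y": 0, "z": -1, "ax": 0, "ay": 0, "az": 0, "gripper": -1}, {"x": 0, "y": 0, "z": -2, "ax": 0, "ay": 0, "az": 0, "gripper": -1}, {"x": 0, "y": 0, "z": -3, "ax": 0, "ay": 0, "az": 0, "gripper": -1}, {"x": 0, "y": 0, "z": -3, "ax": 0, "ay": 0, "az": 0, "gripper": -1}, {"x": 0, "y": 0, "z": -3, "ax": 0, "ay": 0, "az": 0, "gripper": -1}])

```text
clock: 24.82
position: [493.9, -325.0, 155.1]
ee_rot: [0.995, -0.1, -0.0, 0.0]
contact_force: [0.6, -0.0, 0.4]
gripper_width: 85.1
grasp_force: 0.0
```

Emit:
send_rows(targets=[{"x": -3, "y": 0, "z": -2, "ax": 0, "ay": 0, "az": 0, "gripper": -1}, {"x": -3, "y": 0, "z": -2, "ax": 0, "ay": 0, "az": 0, "gripper": -1}, {"x": -3, "y": 0, "z": -2, "ax": 0, "ay": 0, "az": 0, "gripper": -1}, {"x": 0, "y": 0, "z": 0, "ax": 0, "ay": 0, "az": 0, "gripper": -1}, {"x": 0, "y": 0, "z": 0, "ax": 0, "ay": 0, "az": 0, "gripper": -1}])

```text
clock: 25.23
position: [405.4, -307.1, 215.8]
ee_rot: [0.995, -0.101, 0.002, 0.001]
contact_force: [0.6, -0.8, -0.1]
gripper_width: 85.4
grasp_force: 0.0
```

```bash
python3 -c "
from h import *
status();look('scene','s2.png')"
```

```text
clock 25.23 pos [ 405.4 -307.1  215.8] psi -101.57 tilt [ 0.005  0.001 -1.   ] F [ 0.6 -0.8 -0.1] T [ 0.01 -0.01  0.01] w 85.4 g 0.0 j [-0.33  0.2  -0.3   0.   -1.07  1.7 ]
shift cm [-45.99 -21.97  21.34] az 87.5
F mat 0.71 -0.73 TCP mat [-124.7 -273.8]
glass 246 [86.4 86.9]
glass 243 [86.4 30.2]
glass 243 [ 86.  -30.3]
glass 240 [ 86.2 -81.9]
wood 302 ((114.59490203857422, -9.000228881835938), (11.354745864868164, 204.94615173339844), 0.06005929410457611)
```

View pics/s2.png

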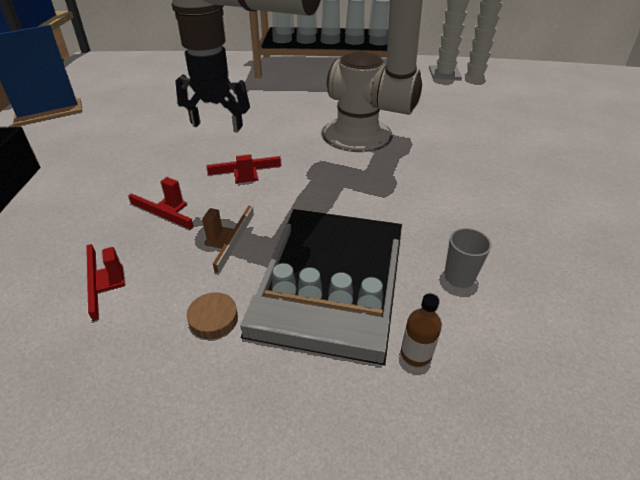

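The glasses stand in a row against the bar at (284,278) to (371,292). The pusher lies flat off the mat at (228,238), and the cup, coasters and bottle are untouched.

```bash
python3 -c "
from bench import arm
print(arm.job_done())"
```

```text
the job is handed in; nothing more can be done
None
```

The job is done and handed in: the four glasses stand in a row against the bar, pressed to its buffer for over half a second with readings of 10 to 14 N at the wrist (a few newtons of that was glass friction), the pusher lies flat on the counter off the mat, and the cup, coasters and bottle were not disturbed.

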